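# Clamp the demagnetiser canister and start it

### The job

Put the knobbed lid on the demagnetiser's canister, then swing its wire bail up from the side where it hangs and over the knob, past centre until it stops, so that the lid is clamped down on its seal. Only then press the three keys of the control box fully down and let them up again, one at a time, from the largest to the smallest. Leave the other things on the counter where they are.

Things in the scene. Friction and masses are not known exactly. Their poses are not given: they have to be found in the camera images.
- lid_knob (a point): centre of the white ball knob (48 mm across) of the loose steel lid, 0.2 kg. 24 mm neck, disc 80 mm across and 6 mm thick (top face 29 mm, underside 35 mm below this point), bevelled plug beneath, 62 mm across, 8 mm deep (bottom 43 mm below this point, so 43 mm over the counter at the start). z: the lid's axis; its turn about z does not matter.
- lid_seat (a point): centre of the underside of the lid's disc (the face that rests on the seal), 35 mm below the knob's centre; z is the lid's axis
- mouth (a point): centre of the top face of the canister's seal when free, 116 mm over the counter. Fixed steel canister 84 mm across on a plinth 130 mm square, 30 mm high. Seal: rubber ring 82 mm across, 66 mm opening for the lid's plug. Canister axes: the bail hangs on the -x side, hinge line along y, z up. With the lid on, lid_seat lies here, the knob's centre 35 mm above.
- seal (a joint): how far the sprung seal ring is pressed down, m: 0 free, 6 mm at most; 6 N to start, then 6 N per mm; the lid's weight alone does not press it down. 3 to 4 mm at the crest of the bail's swing, 1 to 3 mm once clamped.
- bail_hinge (a point): centre of the bail's hinge line, on the canister's axis, 115 mm over the counter; axes as the canister's (hinge line along y)
- bail_grip (a point): centre of the bail's wooden grip: round bar 14 mm thick, 80 mm long, parallel to the hinge line, 100 mm from it. The bail is a ladder of steel wire: two side wires (6 mm thick, 108 mm apart) from hinge to grip, and a cross wire (8 mm thick) 60 mm from the hinge line, which rides over the lid's knob. Axes turn with the bail: z from hinge line out to grip, y along the grip.
- bail (a joint): bail angle, rad: 0 hanging (grip 2.0 rad from upright on the canister's -x side), 0.43 level, 2.0 upright, 2.22 closed on its stop, leaning 0.22 to +x. Starts at 0 to 0.35. Slight friction: stays where left while clear of the lid. With the lid on, the cross wire meets the knob at about 1.7; let go before about 2.0 it springs back, past about 2.1 it snaps to its stop. 3 to 8 N at the grip.
- canister: the demagnetiser canister with its plinth, fixed; origin at the centre of the underside of the plinth, axes as at mouth
- lid: the loose lid; origin at the bottom centre of its plug, z up its axis
- key_large_top (a point): centre of the top of the large round steel key (36 mm across), about 67 mm over the counter, on the fixed grey control box (100 x 210 mm, 45 mm high, its length along the box's y). The keys stand in a row along the box, 65 mm apart, in any order; each rises 10 mm out of a dark collar 52 mm across and 12 mm high. z up.
- key_large (a joint): how far the large key is pressed, m: 0 up, 6 mm fully down (5 N); it springs back
- key_medium_top (a point): centre of the top of the medium round steel key (24 mm across), about 67 mm over the counter, on the fixed grey control box (100 x 210 mm, 45 mm high, its length along the box's y). The keys stand in a row along the box, 65 mm apart, in any order; each rises 10 mm out of a dark collar 40 mm across and 12 mm high. z up.
- key_medium (a joint): how far the medium key is pressed, m: 0 up, 6 mm fully down (5 N); it springs back
- key_small_top (a point): centre of the top of the small round steel key (14 mm across), about 67 mm over the counter, on the fixed grey control box (100 x 210 mm, 45 mm high, its length along the box's y). The keys stand in a row along the box, 65 mm apart, in any order; each rises 10 mm out of a dark collar 30 mm across and 12 mm high. z up.
- key_small (a joint): how far the small key is pressed, m: 0 up, 6 mm fully down (5 N); it springs back
- block_magnet: dark ceramic block magnet, 30 x 60 x 15 mm, loose bystander; origin at the centre of its underside
- keeper_a: iron horseshoe keeper lying flat, about 60 x 66 x 12 mm, loose bystander; origin at the centre of its underside
- keeper_b: the other iron horseshoe keeper, the same size, loose bystander; origin at the centre of its underside
- compass_stand: chrome compass stand, foot 90 mm across, 102 mm tall, loose bystander; origin at the centre of its underside
Not all that is in view belongs to the job. What is shaped like the lid but blue is not meant.

How it is judged (in metres and radians):
On the way, in this order (a step that is already met when the one before it is completed fails the run):
1. the lid lies square on the canister's seal (horizontal distance between lid_seat and mouth below 0.006 m and z of lid_seat in the frame of mouth between -0.007 and 0.002 m and angle between lid_seat's own z axis and vertical below 0.08 rad), for 0.2 s.
2. the bail is over centre against its stop and clamps the lid down on the seal (all of step 1 and value of joint bail above 2.14 rad and value of joint seal above 0.0008 m), for 0.2 s.
3. the large key is pressed down (value of joint key_large above 0.0045 m and value of joint each of key_medium, key_small below 0.002 m), for 0.05 s.
4. the medium key is pressed down (value of joint key_medium above 0.0045 m and value of joint each of key_large, key_small below 0.002 m), for 0.05 s.
5. the small key is pressed down (value of joint key_small above 0.0045 m and value of joint each of key_large, key_medium below 0.002 m), for 0.05 s.
At the end, for the whole second after the job is handed in: Lid on the canister within 6 mm of centre, 0.08 rad of level and at rest; bail within 0.08 rad of its stop (joint above 2.14); seal squeezed more than 0.8 mm; all three keys up (less than 2 mm down) (all of step 2 and value of joint each of key_large, key_medium, key_small below 0.002 m and linear speed of lid below 0.02 m/s); the robot touches nothing.
It fails at once if a key is pressed while the bail is not closed ((value of joint key_large above 0.003 m and value of joint bail below 2.09 rad) or (value of joint key_medium above 0.003 m and value of joint bail below 2.09 rad) or (value of joint key_small above 0.003 m and value of joint bail below 2.09 rad)).
It fails at once if two keys are down at once (value of joint each of key_large, key_medium above 0.003 m or value of joint each of key_large, key_small above 0.003 m or value of joint each of key_medium, key_small above 0.003 m).
It fails at once if one of the other things on the counter is shoved more than 30 mm (distance of any of block_magnet, keeper_a, keeper_b, compass_stand from where it was at the start of the episode above 0.03 m).
It also fails if it takes over 69 s, if anything falls off the work surface, if the arm or the gripper's body presses on something with over 40 N, if the wrist force passes 120 N, or if a joint passes its speed limit or range.

### The arm

A 6-joint arm with a two-finger parallel gripper is mounted at the origin on the work surface. World frame = base frame: x ahead of the robot, y to its left, z up, the work surface at z = 0. Lengths are in mm, angles in degrees, forces in N, time in s.
With the tool pointing down it reaches from about 200 to 875 mm from the base axis. Payload 3.4 kg.
Tool frame: the origin (TCP) lies at the very end of the fingers, on their centre line; the grasp point (between the pads) lies 19 mm behind it (ctrl.pinch_z is the distance from the TCP to the grasp point, in mm); z points along the fingers, y is the line along which they close (so a half turn about z gives the same grasp; the last joint's range is limited). The gripper opens to 94 mm and grips with 3 to 60 N. Pads are 16 mm wide; open, the fingers measure 119 mm over their backs; the gripper's body (75 mm by 177 mm) begins 78 mm behind the grasp point.
Start: joints at [65.604, 15.808, 86.224, -0, 77.962, -6.933], TCP at [172.577, 548.528, 205.493] pointing down, gripper open.
Joint ranges: [-165.64, 165.64], [-43.16, 119.46], [12.63, 154.43], [-67.54, 247.53], [6.08, 155.33], [-154.97, 154.97]. Speed limits (degrees/s): [147.25, 147.25, 180, 180, 180, 180].

### API

Orientations are given as a 3x3 rotation matrix whose columns are the frame's x, y, z axes.
In Python, from cell import ctrl, viewer gives the robot as it stands.
- The arm moves only by the tool servo_tool, never from a script. Its argument "deltas" is one flat list of numbers, 7 for each row, row after row: the shift along the tool's x, y, z scaled (see below), then the turn, a rotation vector about the tool's x, y, z scaled (see below), then the opening, from 0 (shut) to 1 (fully open). In form: [x, y, z, ax, ay, az, gripper, x, y, z, ax, ay, az, gripper, ...]. A call has 1 to 10 rows; each row is the pose to reach, as a shift and turn from the pose commanded when the call began, along the tool's axes at that moment; what a row does not reach only later rows make up. The controller multiplies each number of a shift by 0.15 m and each number of a turn by 45 degrees. A row lasts 1/12 s, in which the tool goes at most 41.7 mm and 7.16 degrees, less where a joint would pass 70% of its speed; a pose out of reach is approached as far as the arm can. A call with a number of a shift or a turn outside -1 to 1 is refused whole. A call with a gripper value outside its range is refused whole. The fingers move at their own pace and stop on an object; the grip force is fixed at half the most. Time passes only in rows, so rows that repeat a pose let the fingers close. It gives the time, the measured TCP pose, the force, the opening and the grip force at its end, in the units of the state.
- ctrl.observe(): the state, without advancing time (a new reading comes with each control period).
- viewer.camera(name): name is "side" or "top"; returns a dict with "frame" (420x560x3 uint8, red, green, blue), "range_z" (420x560 float32, mm along the optical axis (not along the pixel's ray), 0 where there is no reading), "K" (3x3 intrinsics, pixels), "k1" (the pictures are not rectified: a ray, as slopes to the right and down, at radius r is drawn at 1 + k1 r^2 times it, then the intrinsics apply), "R" (3x3) and "t" (3): a world point X has camera coordinates R X + t. Camera axes: x right, y down, z forward; pixel columns grow to the right and rows downward; lengths in mm; the calibration is good to about 2 mm. A picture is of the moment at which its call begins.
- ctrl.hand_in(): hands the job in; it is judged then, once.
The state is a dict: "clock": time; "joints": joint angles; "joint_vel": joint speeds; "effort": joint torques, N m; "position": TCP position; "orientation": TCP orientation; "force": force on the tool from outside, world axes, zero at the start; "moment": the same for the moment, N m; "grip_width": finger opening in mm; "finger_force": force on a finger pad.
Only numpy, scipy, OpenCV 4.12 (cv2) and the standard library are available. Lean on these libraries where they do the work, as an engineer would, in place of code of your own. Each camera call takes 0.05 s, during which the arm holds its last target. There are 200 camera calls.

## Working session

There is one attempt and no reset: what is moved stays moved. The work goes in short steps, Python scripts to look and compute and a tool call to move; the robot and the scene stay as the last step left them, time stands still between calls to the robot, and variables do not carry over. Pictures are saved under pics/ and viewed, at most 10 in all, crops included, and the job is handed in when it is done.

Besides the shell and the picture viewer there is one more tool, called after "Call:" by a JSON object that holds its "api" and its "payload". servo_tool: Moves the arm, as the interface text tells. Shifts and turns lie within -1 to 1; 1 stands for 0.15 m of shift or 45 degrees of turn. Its arguments: {"type":"object","properties":{"deltas":{"type":"array","items":{"type":"number"}}},"required":["deltas"]}

```bash
mkdir -p pics; ls; cat > h.py <<'E'
import numpy as np, cv2
from cell import ctrl, viewer
def grab(n):
    c=viewer.camera(n); return c
def save(c,name): cv2.imwrite('pics/'+name,c['frame'][:,:,::-1])
def slopes(c,uv):
    K=np.array(c['K'],float); uv=np.atleast_2d(uv).astype(float)
    d=np.array([c['k1'],0,0,0,0.]) if np.ndim(c['k1'])==0 else c['k1']
    return cv2.undistortPoints(uv.reshape(-1,1,2),K,d,None,None).reshape(-1,2)
def onplane(c,uv,z):
    s=slopes(c,uv); R=np.array(c['R']);t=np.array(c['t']).ravel()
    o=-R.T@t; d=np.c_[s,np.ones(len(s))]@R
    return o+d*((z-o[2])/d[:,2])[:,None]
def cloud(c):
    h,w=c['range_z'].shape; v,u=np.mgrid[:h,:w]
    s=slopes(c,np.c_[u.ravel(),v.ravel()]); z=c['range_z'].ravel()[:,None]
    P=(np.c_[s,np.ones(len(s))]*z-np.array(c['t']).ravel())@np.array(c['R'])
    P[z[:,0]==0]=np.nan
    return P.reshape(h,w,3)
E
python3 - <<'E'
from h import *
print(ctrl.observe())
for n in('top','side'):
    c=grab(n); save(c,n+'0.png'); np.save(n+'0.npy',c,allow_pickle=True); print(n,c['K'],c['k1'],-np.array(c['R']).T@np.ravel(c['t']),np.array(c['R']).round(3).tolist())
E
```

```text
pics
{'clock': 0.0, 'joints': array([ 6.56053906e+01,  1.58475856e+01,  8.62927685e+01, -8.61740866e-04,
        7.79622150e+01, -6.93280445e+00]), 'joint_vel': array([ 0.03257053,  0.03900443,  0.00570781,  0.10115388, -0.00557905,
        0.01854914]), 'effort': array([-5.31930909e-04, -4.04586124e+01, -2.37230319e+01,  7.01763737e-02,
        3.45035701e-02, -1.49140019e-04]), 'position': array([172.32046918, 547.99059932, 204.62216218]), 'orientation': array([[-9.53918070e-01,  3.00066306e-01, -7.25976539e-04],
       [ 3.00067117e-01,  9.53916688e-01, -1.63642129e-03],
       [ 2.01486244e-04, -1.77885353e-03, -9.99998398e-01]]), 'force': array([-0.17077532,  0.07849875,  0.35644488]), 'moment': array([ 0.03112655, -0.05763583,  0.01480574]), 'finger_force': 0.0, 'grip_width': 94.1580941792216}
top [[516.97008028   0.         274.11360824]
 [  0.         516.97008028 208.6154377 ]
 [  0.           0.           1.        ]] -0.10092917232813159 [ 421.43668971  -21.56333456 1198.50304373] [[-0.026, -1.0, -0.009], [-0.99, 0.027, -0.137], [0.137, 0.005, -0.991]]
side [[446.64010774   0.         269.64360079]
 [  0.         446.64010774 211.64532264]
 [  0.           0.           1.        ]] 0.03374344720436871 [338.31495026 887.21716994 649.08979747] [[-0.967, -0.255, -0.014], [-0.121, 0.507, -0.853], [0.225, -0.823, -0.521]]
```

View pics/top0.png

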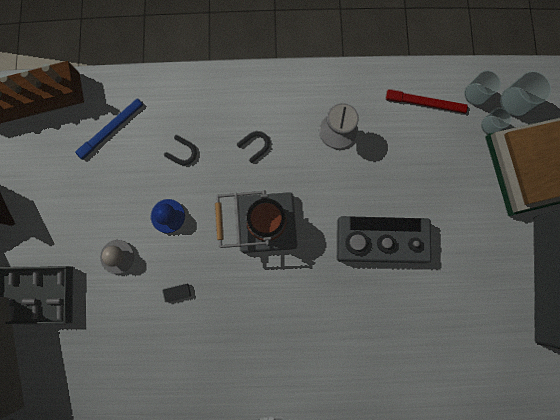

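View pics/side0.png

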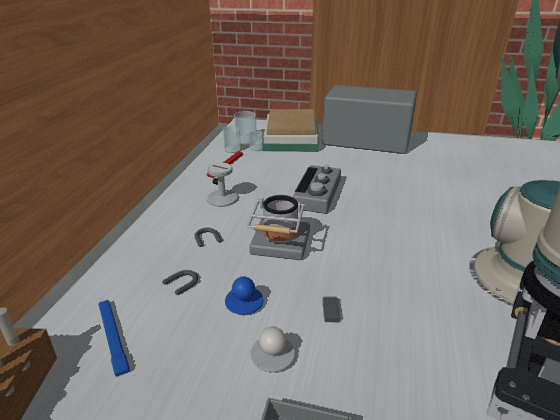

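The top view shows the lid's knob at about (114,256), with the blue decoy at (168,215). The canister mouth is at (266,217) and the bail grip at (219,221), on the world +y side. The keys, large to small, are at (358,243), (388,243) and (416,244). The side view agrees, with the lid at (272,345), the canister at (281,215) and the keys at (318,180).

```bash
python3 - <<'E'
from h import *
c=np.load('top0.npy',allow_pickle=True).item(); P=cloud(c); Z=P[...,2]
s=np.load('side0.npy',allow_pickle=True).item(); Q=cloud(s)
def reg(P,box,zl,zh,name):
    u0,v0,u1,v1=box; m=np.zeros(P.shape[:2],bool); m[v0:v1,u0:u1]=1
    m&=(P[...,2]>zl)&(P[...,2]<zh); X=P[m]
    vv,uu=np.nonzero(m)
    hull=cv2.convexHull(np.c_[X[:,0],X[:,1]].astype(np.float32)); r=cv2.minAreaRect(hull); e=cv2.minEnclosingCircle(hull)
    print(name,len(X),'med',np.median(X,0).round(1),'rect',np.round(r[0],1),np.round(r[1],1),round(r[2],1),'circ',np.round(e[0],1),round(e[1],1)); return m
reg(P,(90,230,150,285),28,80,'lid knob')
reg(P,(90,230,150,285),8,20,'lid disc')
reg(P,(235,180,310,260),108,125,'seal')
reg(P,(225,180,310,260),22,36,'plinth')
reg(P,(330,205,440,270),38,50,'box')
for n,b in(('L',(343,228,372,258)),('M',(374,230,402,258)),('S',(404,230,430,258))): reg(P,b,60,75,n)
reg(Q,(245,320,300,372),30,80,'s knob'); reg(Q,(245,320,300,372),8,20,'s disc')
# seal, grip colours
hsv=cv2.cvtColor(c['frame'],cv2.COLOR_RGB2HSV)
g=cv2.inRange(hsv,(5,100,90),(25,255,255))
for b in ((205,190,232,250),):
    m=np.zeros_like(g);m[b[1]:b[3],b[0]:b[2]]=g[b[1]:b[3],b[0]:b[2]]
    v,u=np.nonzero(m); X=P[v,u];print('grip',len(u),u.min(),u.max(),v.min(),v.max(),np.nanpercentile(X,[5,50,95],axis=0).round(1))
hs=cv2.cvtColor(s['frame'],cv2.COLOR_RGB2HSV); g=cv2.inRange(hs,(10,80,120),(25,255,255))
m=np.zeros_like(g);m[215:245,245:305]=g[215:245,245:305]; v,u=np.nonzero(m);X=Q[v,u];print('sgrip',len(u),u.min(),u.max(),v.min(),v.max(),np.nanpercentile(X,[5,50,95],axis=0).round(1))
for n,b in (('blue',(150,195,190,240)),('bm',(160,280,200,305)),('ka',(160,130,203,170)),('kb',(233,125,275,168)),('cs',(315,98,362,152))): reg(P,b,4,160,n)
cr=cv2.resize(c['frame'][175:275,195:445],None,fx=3.2,fy=3.2,interpolation=cv2.INTER_CUBIC); cv2.imwrite('pics/crop0.png',cr[:,:,::-1])
E
```

```text
lid knob 339 med [482.7 346.3  59.5] rect [484.2 350. ] [42.6 44.8] 75.7 circ [483.9 351. ] 22.9
lid disc 549 med [479.9 339.9  14.1] rect [483.9 351.6] [78.6 77.2] 73.2 circ [484.1 352.2] 40.5
seal 881 med [550.9  23.1 115. ] rect [552.8  14.3] [106.2 118.3] 89.1 circ [550.7  28.9] 68.4
plinth 1643 med [540.5 -15.5  29.7] rect [554.4   2. ] [130.3 129.8] 2.9 circ [553.5   2.1] 88.0
box 3194 med [ 511.8 -271.6   44.9] rect [ 506.  -261.9] [209.9 100.4] 86.9 circ [ 505.2 -262.2] 113.1
L 222 med [ 499.5 -196.1   66.6] rect [ 499.4 -197.2] [39.5 42. ] 81.2 circ [ 499.8 -194.9] 23.9
M 100 med [ 496.3 -261.1   66.2] rect [ 498.5 -262. ] [26.6 32.6] 60.4 circ [ 496.6 -261.6] 18.3
S 33 med [ 493.1 -325.5   64.8] rect [ 493.1 -328.1] [13.5 18.5] 31.6 circ [ 494.8 -326.6] 10.0
s knob 620 med [481.2 363.1  57.2] rect [483.  355.3] [44.9 40.8] 46.6 circ [484.2 353.1] 23.3
s disc 862 med [477.5 365.4  14.2] rect [482.5 356.5] [77.7 71.7] 15.4 circ [484.2 352.1] 40.6
grip 128 215 220 203 239 [[514.5 100.8 109.5]
 [550.7 103.7 113.3]
 [585.1 107.9 116.5]]
sgrip 225 254 289 222 238 [[514.4  42.4  51.3]
 [549.7 104.7 111.4]
 [584.3 109.3 115.6]]
blue 958 med [571.8 226.5  15.9] rect [574.4 229.9] [ 92.5 102.2] 89.9 circ [574.  222.9] 64.0
bm 373 med [397.9 210.8  15. ] rect [398.5 204.6] [89.  51.9] 77.0 circ [397.2 205. ] 44.7
ka 372 med [722.7 195.5  10.1] rect [733.2 203.7] [ 92.6 101.9] 2.9 circ [736.3 201.7] 64.2
kb 389 med [746.4  21.5  10. ] rect [741.5  29.3] [97.8 99.5] 7.1 circ [735.4  32.4] 57.7
cs 1385 med [ 762.3 -167.5   98.9] rect [ 786.6 -173.7] [108.1 131.8] 88.6 circ [ 786.6 -171. ] 83.5
```

View pics/crop0.png

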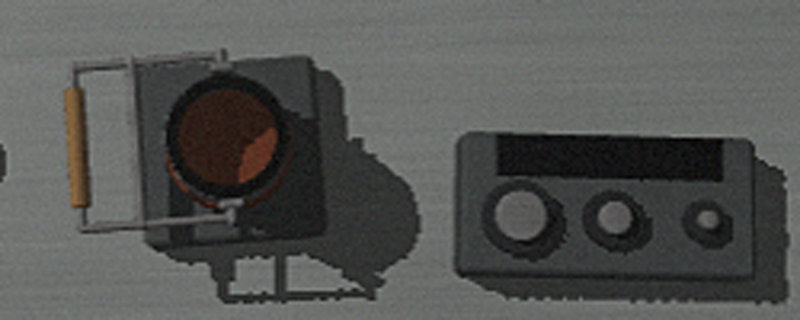

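The positions agree with the sizes given: lid axis (484,352), canister (554,2) with its bail toward +y, and keys near (499,-197), (497,-262) and (494,-327). I'll start moving with a 20° yaw, which aligns the closing line with the canister's x axis.

Call:
{"api": "servo_tool", "payload": {"deltas": [-0.9,-0.2,0,0,0,-0.444,1,-0.9,-0.2,0,0,0,-0.444,1,-0.9,-0.2,0,0,0,-0.444,1,-0.9,-0.2,0,0,0,-0.444,1,-0.9,-0.2,0,0,0,-0.444,1]}}

```text
clock: 0.52
position: [296.0, 477.0, 205.0]
orientation: [[-0.999, -0.04, 0.002], [-0.04, 0.999, -0.002], [-0.002, -0.002, -1.0]]
force: [-0.7, -0.2, -0.6]
grip_width: 94.1
finger_force: 0.0
```

```bash
cat >> h.py <<'E'
def go(*T):
    s=ctrl.observe(); p=s['position'];R=s['orientation']
    print('t',s['clock'].__round__(2),'p',p.round(1),'y',R[:,1].round(3),'F',s['force'].round(1),'w',round(s['grip_width'],1))
    for t in T: print(t,(R.T@(np.array(t)-p)/150).round(3))
E
python3 - <<'E'
from h import *
go((484,352,150),(484,352,24))
c=np.load('top0.npy',allow_pickle=True).item(); P=cloud(c)
from scipy.optimize import least_squares
g=c['frame'].max(2)
m=(abs(P[...,2]-116)<5)&(np.hypot(P[...,0]-554,P[...,1]-2)<46)
X=P[m]; print(len(X),np.median(X[:,2]))
a=np.arctan2(X[:,1]-2,X[:,0]-554);r=np.hypot(X[:,0]-554,X[:,1]-2)
# outer/inner by angle bin
lo=[];hi=[]
for k in range(36):
    b=(a>=-np.pi+k*np.pi/18)&(a<-np.pi+(k+1)*np.pi/18)
    if b.sum()>2: lo.append(X[b][r[b].argmin()]);hi.append(X[b][r[b].argmax()])
for q in(lo,hi):
    q=np.array(q); f=least_squares(lambda v:np.hypot(q[:,0]-v[0],q[:,1]-v[1])-v[2],[554,2,35],loss='soft_l1'); print(f.x.round(1))
E
```

```text
t 0.52 p [296. 477. 205.] y [-0.04   0.999 -0.002] F [-0.7 -0.2 -0.6] w 94.1
(484, 352, 150) [-1.219 -0.882  0.37 ]
(484, 352, 24) [-1.218 -0.88   1.21 ]
441 115.77094265610118
[554.3   2.   33.2]
[554.3   2.1  40.8]
```

The seal fit gives a mouth centre of (554.3, 2.0), with radii of 33.2 and 40.8 mm that match the sizes given.

Call:
{"api": "servo_tool", "payload": {"deltas": [-0.9,-0.65,0.2,0,0,0,1,-0.9,-0.65,0.3,0,0,0,1,-0.9,-0.65,0.37,0,0,0,1,-0.9,-0.65,0.37,0,0,0,1,-0.9,-0.65,0.37,0,0,0,1]}}

```text
clock: 0.93
position: [433.9, 384.8, 147.0]
orientation: [[-0.999, -0.041, -0.002], [-0.04, 0.999, -0.004], [0.002, -0.004, -1.0]]
force: [0.0, 0.6, -0.2]
grip_width: 94.2
finger_force: 0.0
```

Call:
{"api": "servo_tool", "payload": {"deltas": [-0.315,-0.23,0,0,0,0,1,-0.315,-0.23,0.15,0,0,0,1,-0.315,-0.23,0.3,0,0,0,1,-0.315,-0.23,0.3,0,0,0,1,-0.315,-0.23,0.3,0,0,0,1]}}

```text
clock: 1.35
position: [478.4, 355.8, 104.0]
orientation: [[-0.999, -0.044, -0.004], [-0.044, 0.999, -0.001], [0.004, -0.001, -1.0]]
force: [-0.2, -0.2, 1.2]
grip_width: 94.0
finger_force: 0.0
```

```bash
python3 - <<'E'
from h import *
go((484.1,352,24))
E
```

```text
t 1.35 p [478.4 355.8 104. ] y [-0.044  0.999 -0.001] F [-0.2 -0.2  1.2] w 94.0
(484.1, 352, 24) [-0.039 -0.026  0.533]
```

Call:
{"api": "servo_tool", "payload": {"deltas": [-0.03,-0.02,0.2,0,0,0,1,-0.03,-0.02,0.35,0,0,0,1,-0.03,-0.02,0.45,0,0,0,1,-0.03,-0.02,0.45,0,0,0,1,-0.03,-0.02,0.45,0,0,0,1,-0.03,-0.02,0.45,0,0,0,1]}}

```text
clock: 1.85
position: [485.5, 354.2, 39.5]
orientation: [[-0.999, -0.045, 0.003], [-0.045, 0.999, 0.002], [-0.003, 0.002, -1.0]]
force: [-0.2, 1.0, -0.3]
grip_width: 93.9
finger_force: 0.0
```

```bash
python3 - <<'E'
from h import *
go((484.1,352,24))
E
```

```text
t 1.85 p [485.5 354.2  39.5] y [-0.045  0.999  0.002] F [-0.2  1.  -0.3] w 93.9
(484.1, 352, 24) [ 0.01  -0.014  0.103]
```

Call:
{"api": "servo_tool", "payload": {"deltas": [0.01,-0.014,0.05,0,0,0,1,0.01,-0.014,0.1,0,0,0,1,0.01,-0.014,0.1,0,0,0,0.6,0.01,-0.014,0.1,0,0,0,0.4,0.01,-0.014,0.1,0,0,0,0.2,0.01,-0.014,0.1,0,0,0,0.2,0.01,-0.014,0.1,0,0,0,0.2,0.01,-0.014,0.1,0,0,0,0.2,0.01,-0.014,0.1,0,0,0,0.2,0.01,-0.014,0.1,0,0,0,0.2]}}

```text
clock: 2.68
position: [483.5, 350.6, 22.6]
orientation: [[-0.999, -0.044, 0.0], [-0.044, 0.999, 0.0], [-0.0, 0.0, -1.0]]
force: [0.5, 0.2, 0.4]
grip_width: 47.4
finger_force: 30.0
```

Gripped at 47.4 mm, which fits the knob. Lifting.

Call:
{"api": "servo_tool", "payload": {"deltas": [0,0,-0.1,0,0,0,0.2,0,0,-0.3,0,0,0,0.2,0,0,-0.5,0,0,0,0.2,0,0,-0.7,0,0,0,0.2,0,0,-1,0,0,0,0.2,0,0,-1,0,0,0,0.2]}}

```text
clock: 3.18
position: [487.0, 352.6, 179.7]
orientation: [[-0.999, -0.044, 0.011], [-0.044, 0.999, 0.006], [-0.011, 0.006, -1.0]]
force: [1.2, 0.7, -1.0]
grip_width: 46.9
finger_force: 30.0
```

Call:
{"api": "servo_tool", "payload": {"deltas": [-0.05,-0.15,-0.1,0,0,0,0.2,-0.1,-0.35,-0.2,0,0,0,0.2,-0.15,-0.6,-0.2,0,0,0,0.2,-0.2,-0.8,-0.2,0,0,0,0.2,-0.2,-1,-0.2,0,0,0,0.2,-0.2,-1,-0.2,0,0,0,0.2]}}

```text
clock: 3.68
position: [519.7, 196.6, 201.5]
orientation: [[-0.999, -0.04, -0.002], [-0.04, 0.999, -0.005], [0.002, -0.005, -1.0]]
force: [-0.6, 0.4, -3.2]
grip_width: 46.8
finger_force: 30.0
```

```bash
python3 - <<'E'
from h import *
go((554.3,2,200),(554.3,2,132))
E
```

```text
t 3.68 p [519.7 196.6 201.5] y [-0.04   0.999 -0.005] F [-0.6  0.4 -3.2] w 46.8
(554.3, 2, 200) [-0.179 -1.305  0.016]
(554.3, 2, 132) [-0.18  -1.303  0.469]
```

Call:
{"api": "servo_tool", "payload": {"deltas": [-0.05,-0.2,0,0,0,0,0.2,-0.1,-0.4,0,0,0,0,0.2,-0.15,-0.65,0,0,0,0,0.2,-0.18,-0.85,0,0,0,0,0.2,-0.18,-0.95,0,0,0,0,0.2,-0.18,-0.95,0,0,0,0,0.2]}}

```text
clock: 4.18
position: [553.2, 57.9, 201.4]
orientation: [[-0.999, -0.04, -0.002], [-0.04, 0.999, -0.001], [0.002, -0.001, -1.0]]
force: [-0.0, 0.7, -2.0]
grip_width: 46.6
finger_force: 30.0
```

Call:
{"api": "servo_tool", "payload": {"deltas": [0,-0.15,0,0,0,0,0.2,0,-0.28,0,0,0,0,0.2,0,-0.34,0,0,0,0,0.2,0,-0.34,0.05,0,0,0,0.2,0,-0.34,0.1,0,0,0,0.2,0,-0.34,0.1,0,0,0,0.2,0,-0.34,0.1,0,0,0,0.2,0,-0.34,0.1,0,0,0,0.2]}}

```text
clock: 4.85
position: [555.3, 11.0, 187.2]
orientation: [[-0.999, -0.045, -0.001], [-0.045, 0.999, 0.001], [0.0, 0.001, -1.0]]
force: [-0.1, -0.7, -2.4]
grip_width: 46.8
finger_force: 30.0
```

```bash
python3 - <<'E'
from h import *
go((554.3,2,200),(554.3,2,132))
c=grab('top'); save(c,'top1.png'); s=grab('side')
cv2.imwrite('pics/s1.png',cv2.resize(s['frame'][100:300,180:380],None,fx=3,fy=3)[:,:,::-1])
Q=cloud(s);P=cloud(c)
m=(abs(Q[...,2]-152)<12)&(np.hypot(Q[...,0]-554,Q[...,1]-2)<55); X=Q[m]
print(len(X),X.min(0),X.max(0)) if len(X) else 0
for z in range(125,180,4):
    X=Q[(abs(Q[...,2]-z)<2)&(np.hypot(Q[...,0]-554,Q[...,1]-2)<60)]
    if len(X): print(z,len(X),X.min(0).round(1)[:2],X.max(0).round(1)[:2])
E
```

```text
t 4.85 p [555.3  11.  187.2] y [-0.045  0.999  0.001] F [-0.1 -0.7 -2.4] w 46.8
(554.3, 2, 200) [ 0.009 -0.06  -0.086]
(554.3, 2, 132) [ 0.009 -0.06   0.368]
125 2 [508.4  -6.5] [598.6   1.9]
169 10 [533.9  29.7] [559.5  41.1]
173 3 [565.7  41.6] [579.3  49.4]
177 111 [515.9 -11.3] [594.3  52.3]
```

View pics/s1.png

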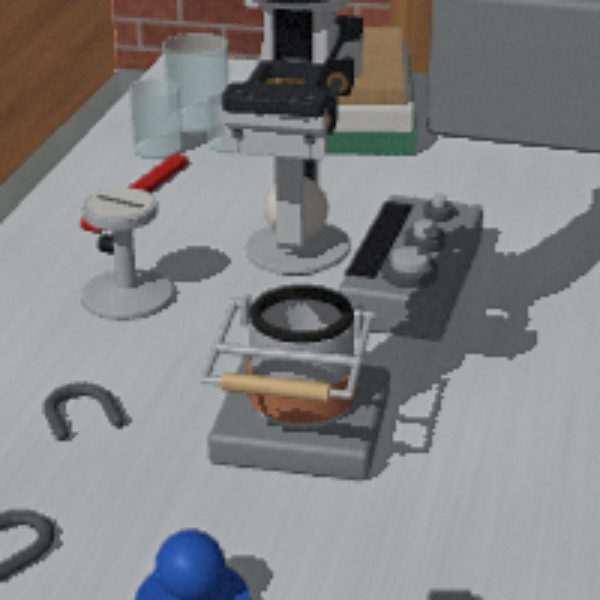

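The crop shows the lid hanging level in the gripper above and behind the mouth, clear of the bail. I'll centre it and lower.

Call:
{"api": "servo_tool", "payload": {"deltas": [0.009,-0.06,0,0,0,0,0.2,0.009,-0.06,0.05,0,0,0,0.2,0.009,-0.06,0.12,0,0,0,0.2,0.009,-0.06,0.19,0,0,0,0.2,0.009,-0.06,0.23,0,0,0,0.2,0.009,-0.06,0.23,0,0,0,0.2,0.009,-0.06,0.23,0,0,0,0.2,0.009,-0.06,0.23,0,0,0,0.2]}}

```text
clock: 5.62
position: [554.8, 0.9, 153.0]
orientation: [[-0.999, -0.044, 0.0], [-0.044, 0.999, 0.0], [-0.0, 0.0, -1.0]]
force: [0.2, -0.1, -1.8]
grip_width: 47.0
finger_force: 30.0
```

```bash
python3 - <<'E'
from h import *
go((554.2,2,132))
go((554.2,2,132))
s=grab('side');Q=cloud(s);c=grab('top');P=cloud(c)
go((554.2,2,132))
for A in(Q,P):
  for z in range(132,152,3):
    X=A[(abs(A[...,2]-z)<1.5)&(np.hypot(A[...,0]-554,A[...,1]-2)<50)]
    if len(X)>20: print(z,len(X),X.min(0).round(1)[:2],X.max(0).round(1)[:2],((X.min(0)+X.max(0))/2).round(1))
E
```

```text
t 5.62 p [554.8   0.9 153. ] y [-0.044  0.999  0.   ] F [ 0.2 -0.1 -1.8] w 47.0
(554.2, 2, 132) [0.003 0.008 0.14 ]
t 5.62 p [554.8   0.9 153. ] y [-0.044  0.999  0.   ] F [ 0.2 -0.1 -1.8] w 47.0
(554.2, 2, 132) [0.003 0.008 0.14 ]
t 5.72 p [555.    0.9 153.4] y [-0.044  0.999 -0.   ] F [-0.4 -0.6 -2.9] w 46.9
(554.2, 2, 132) [0.005 0.008 0.143]
141 22 [518.3  15.2] [588.2  41. ] [553.3  28.1 141.1]
144 156 [514.8 -34.7] [592.5  41.8] [553.6   3.6 144. ]
147 187 [515.  -31.4] [587.4  40.9] [551.2   4.8 146.9]
144 117 [515.3 -29.5] [539.7  32. ] [527.5   1.3 144. ]
147 121 [515.2 -31.5] [539.5  27.9] [527.4  -1.8 146.9]
```

Call:
{"api": "servo_tool", "payload": {"deltas": [0.003,0.004,0.03,0,0,0,0.2,0.003,0.004,0.06,0,0,0,0.2,0.003,0.004,0.09,0,0,0,0.2,0.003,0.004,0.12,0,0,0,0.2,0.003,0.004,0.142,0,0,0,0.2,0.003,0.004,0.142,0,0,0,0.2,0.003,0.004,0.142,0,0,0,0.2]}}

```text
clock: 6.3
position: [554.0, 1.4, 131.4]
orientation: [[-0.999, -0.044, -0.0], [-0.044, 0.999, 0.0], [0.0, 0.0, -1.0]]
force: [0.5, 0.8, -2.7]
grip_width: 46.9
finger_force: 30.0
```

Call:
{"api": "servo_tool", "payload": {"deltas": [0,0,0.01,0,0,0,0.2,0,0,0.015,0,0,0,0.2,0,0,0.015,0,0,0,0.2,0,0,0.015,0,0,0,0.2]}}

```text
clock: 6.63
position: [554.6, 1.4, 130.3]
orientation: [[-0.999, -0.044, 0.002], [-0.044, 0.999, -0.0], [-0.002, -0.0, -1.0]]
force: [-1.3, 0.3, 4.7]
grip_width: 47.2
finger_force: 30.0
```

The vertical force has changed from −2.7 to +4.7 N, so the lid is seated. Releasing and rising.

Call:
{"api": "servo_tool", "payload": {"deltas": [0,0,0,0,0,0,0.6,0,0,0,0,0,0,0.75,0,0,0,0,0,0,0.75,0,0,0,0,0,0,0.75,0,0,-0.2,0,0,0,0.75,0,0,-0.4,0,0,0,0.75,0,0,-0.6,0,0,0,0.75,0,0,-0.6,0,0,0,0.75]}}

```text
clock: 7.3
position: [557.6, 1.0, 225.3]
orientation: [[-0.999, -0.044, 0.011], [-0.044, 0.999, -0.001], [-0.011, -0.002, -1.0]]
force: [0.1, 0.1, 0.5]
grip_width: 70.3
finger_force: 0.0
```

Call:
{"api": "servo_tool", "payload": {"deltas": [0,0.25,0,0,0,0,0.35,0,0.5,0,0,0,0,0.35,0,0.68,0,0,0,0,0.35,0,0.68,0,0,0,0,0.35,0,0.68,0,0,0,0,0.35,0,0.68,0,0,0,0,0.35]}}

```text
clock: 7.8
position: [549.4, 102.8, 218.9]
orientation: [[-0.999, -0.044, -0.001], [-0.044, 0.999, -0.001], [0.001, -0.001, -1.0]]
force: [-1.2, 0.1, -0.3]
grip_width: 35.2
finger_force: 0.0
```

```bash
python3 - <<'E'
from h import *
go((550.2,104,130),(550.2,104,91))
s=grab('side');Q=cloud(s);c=grab('top');P=cloud(c)
for A in(Q,P):
  for z in range(108,124,3):
    X=A[(abs(A[...,2]-z)<1.5)&(np.hypot(A[...,0]-554,A[...,1]-2)<50)]
    if len(X)>20: print(z,len(X),X.min(0).round(1)[:2],X.max(0).round(1)[:2],((X.min(0)+X.max(0))/2).round(1))
# disc fit from depth z 119..125, and knob
X=P[(abs(P[...,2]-122)<2.5)&(np.hypot(P[...,0]-554,P[...,1]-2)<45)]
print('disc',cv2.minEnclosingCircle(X[:,:2].astype(np.float32)),X[:,2].mean())
for A in(Q,P):
    K=A[(A[...,2]>135)&(A[...,2]<180)&(np.hypot(A[...,0]-554,A[...,1]-2)<28)]
    if len(K)>30:
        S=np.c_[2*K,np.ones(len(K))]; q=np.linalg.lstsq(S,(K**2).sum(1),rcond=None)[0]; print('knob',q[:3].round(1),np.sqrt(q[3]+(q[:3]**2).sum()).round(1))
save(c,'top2.png')
cv2.imwrite('pics/s2.png',cv2.resize(s['frame'][100:300,180:380],None,fx=3,fy=3)[:,:,::-1])
E
```

```text
t 7.8 p [549.4 102.8 218.9] y [-0.044  0.999 -0.001] F [-1.2  0.1 -0.3] w 35.2
(550.2, 104, 130) [-0.006  0.008  0.592]
(550.2, 104, 91) [-0.007  0.008  0.852]
108 51 [5.067e+02 3.000e-01] [601.9  45.4] [554.3  22.8 108. ]
111 55 [506.5  -0.8] [597.4  43.9] [551.9  21.6 111. ]
114 48 [506.7  -2.9] [601.4  42.9] [554.1  20.  114. ]
117 61 [504.3  -7.9] [601.6  43.3] [552.9  17.7 117. ]
120 54 [505.  -26.8] [602.3  42.1] [553.6   7.6 120.1]
123 298 [506.7 -29.9] [600.8  43. ] [553.8   6.6 123. ]
108 27 [507.8 -38.9] [586.5  40.2] [547.2   0.6 108. ]
114 26 [511.5 -36.9] [597.2  39.8] [554.4   1.5 114.1]
117 52 [505.1 -36.8] [603.3  37.5] [5.542e+02 3.000e-01 1.171e+02]
120 223 [506.8 -36.5] [602.6  33.4] [554.7  -1.6 120. ]
123 297 [504.8 -36.6] [601.9  37.3] [5.533e+02 4.000e-01 1.230e+02]
disc ((553.7658081054688, 5.2512030601501465), 44.761871337890625) 121.97722607001002
knob [554.5   2.5 153.3] 22.7
knob [554.3   2.3 152.7] 22.7
```

View pics/s2.png

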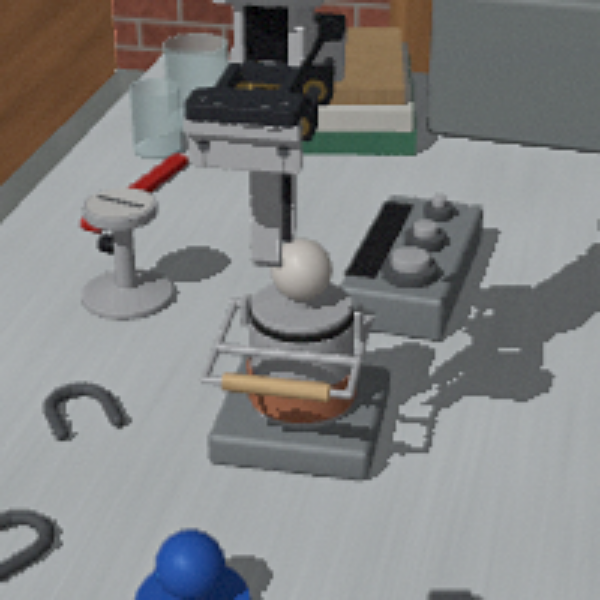

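The crop shows the lid square on the seal. The fitted knob centre is at (554.4, 2.4, 153), and the bail is still near level with its grip in front. Next I'll lower the narrowed fingers around the grip bar.

Call:
{"api": "servo_tool", "payload": {"deltas": [-0.005,0,0.2,0,0,0,0.35,-0.005,0,0.4,0,0,0,0.35,-0.005,0,0.55,0,0,0,0.35,-0.005,0,0.55,0,0,0,0.35,-0.005,0,0.55,0,0,0,0.35]}}

```text
clock: 8.32
position: [549.8, 102.3, 136.2]
orientation: [[-0.999, -0.042, -0.003], [-0.042, 0.999, -0.0], [0.003, -0.0, -1.0]]
force: [-0.1, -0.1, 0.8]
grip_width: 32.5
finger_force: 0.0
```

```bash
python3 - <<'E'
from h import *
go((550.2,102.5,90))
E
```

```text
t 8.32 p [549.8 102.3 136.2] y [-0.042  0.999 -0.   ] F [-0.1 -0.1  0.8] w 32.5
(550.2, 102.5, 90) [-0.004  0.001  0.308]
```

Call:
{"api": "servo_tool", "payload": {"deltas": [0,0,0.1,0,0,0,0.35,0,0,0.2,0,0,0,0.35,0,0,0.3,0,0,0,0.35,0,0,0.3,0,0,0,0.35,0,0,0.3,0,0,0,0.25,0,0,0.3,0,0,0,0.15,0,0,0.3,0,0,0,0.05,0,0,0.3,0,0,0,0.05,0,0,0.3,0,0,0,0.05]}}

```text
clock: 9.07
position: [551.9, 100.8, 93.5]
orientation: [[-0.999, -0.045, 0.004], [-0.045, 0.999, -0.005], [-0.004, -0.005, -1.0]]
force: [1.4, -5.8, 0.9]
grip_width: 12.9
finger_force: 30.0
```

```bash
python3 - <<'E'
from h import *
go()
p=ctrl.observe()['position']; R=ctrl.observe()['orientation']
# arc about hinge (y 2.2,z 115) of grip centre
y0,z0=p[1],p[2]+19
r=np.hypot(y0-2.2,z0-115); a0=np.arctan2(z0-115,y0-2.2); print('r',r,'a0',a0)
for a in np.r_[np.arange(0.1,1.6,.125),1.57,1.65,1.72,1.79,1.83]:
    w=np.array([0,100*np.cos(a)+2.2-y0,115+100*np.sin(a)-z0]); w[0]=-0.044*(w[1]); print(round(a,3),(R.T@w/150).round(3))
E
```

```text
t 9.07 p [551.9 100.8  93.5] y [-0.045  0.999 -0.005] F [ 1.4 -5.8  0.9] w 12.9
r 98.61356739426893 a0 -0.024895941314709052
0.1 [-0.     0.006 -0.083]
0.225 [-0.001 -0.008 -0.165]
0.35 [-0.001 -0.032 -0.245]
0.475 [-0.001 -0.066 -0.321]
0.6 [-0.001 -0.109 -0.392]
0.725 [-0.001 -0.161 -0.458]
0.85 [-0.002 -0.22  -0.516]
0.975 [-0.002 -0.286 -0.567]
1.1 [-0.002 -0.358 -0.609]
1.225 [-0.002 -0.435 -0.641]
1.35 [-0.002 -0.515 -0.664]
1.475 [-0.002 -0.597 -0.677]
1.57 [-0.001 -0.661 -0.68 ]
1.65 [-0.001 -0.714 -0.677]
1.72 [-0.001 -0.76  -0.672]
1.79 [-0.001 -0.806 -0.663]
1.83 [-0.001 -0.832 -0.657]
```

Gripped at 12.9 mm, which is the bar. I'll follow the arc about the hinge.

Call:
{"api": "servo_tool", "payload": {"deltas": [0,0.003,-0.083,0,0,0,0.05,0,-0.01,-0.165,0,0,0,0.05,0,-0.034,-0.245,0,0,0,0.05,0,-0.067,-0.321,0,0,0,0.05,0,-0.11,-0.392,0,0,0,0.05,0,-0.162,-0.458,0,0,0,0.05,0,-0.22,-0.516,0,0,0,0.05,0,-0.22,-0.516,0,0,0,0.05,0,-0.22,-0.516,0,0,0,0.05]}}

```text
clock: 9.82
position: [553.1, 74.5, 173.2]
orientation: [[-0.999, -0.043, 0.006], [-0.043, 0.999, 0.009], [-0.006, 0.009, -1.0]]
force: [-0.9, 10.1, 8.4]
grip_width: 13.0
finger_force: 30.0
```

```bash
cat > arc.py <<'E'
from h import *
go()
p=ctrl.observe()['position']; R=ctrl.observe()['orientation']
y0,z0=p[1],p[2]+19
a0=np.arctan2(z0-115,y0-2.2); print('r',np.hypot(y0-2.2,z0-115),'a0',a0,'bail',a0+.43)
for a in np.r_[np.arange(a0+.1,1.6,.125),1.57,1.65,1.72,1.79,1.83]:
    w=np.array([0,100*np.cos(a)+2.2-y0,115+100*np.sin(a)-z0]); w[0]=-0.044*(w[1]); print(round(a,3),(R.T@w/150).round(3))
E
python3 arc.py
```

```text
t 9.82 p [553.1  74.5 173.2] y [-0.043  0.999  0.009] F [-0.9 10.1  8.4] w 13.0
r 105.72651771429962 a0 0.8180464265871651 bail 1.2480464265871651
0.918 [-0.    -0.077 -0.016]
1.043 [-0.001 -0.146 -0.063]
1.168 [-0.001 -0.22  -0.101]
1.293 [-0.001 -0.298 -0.129]
1.418 [-0.001 -0.38  -0.148]
1.543 [-0.002 -0.462 -0.156]
1.57 [-0.002 -0.48  -0.157]
1.65 [-0.002 -0.534 -0.155]
1.72 [-0.002 -0.58  -0.15 ]
1.79 [-0.002 -0.626 -0.142]
1.83 [-0.002 -0.652 -0.136]
```

```bash
cat > grip.py <<'E'
from h import *
for n in('side','top'):
    s=grab(n);Q=cloud(s); hs=cv2.cvtColor(s['frame'],cv2.COLOR_RGB2HSV)
    g=(cv2.inRange(hs,(8,70,80),(28,255,255))>0)&(Q[...,2]>95)&(abs(Q[...,0]-552)<60)&(abs(Q[...,1]-20)<110)
    X=Q[g]; print(n,len(X),np.percentile(X,[10,50,90],axis=0).round(1).tolist() if len(X)>5 else '')
    if n=='side': cv2.imwrite('pics/s%d.png'%int(ctrl.observe()['clock']*100),cv2.resize(s['frame'][80:280,180:380],None,fx=3,fy=3)[:,:,::-1])
E
python3 grip.py; ls pics; python3 arc.py|head -2
```

```text
side 188 [[517.4, 73.1, 182.4], [537.4, 79.3, 188.4], [583.0, 86.2, 303.8]]
top 5 
crop0.png
s1.png
s2.png
s986.png
side0.png
top0.png
top1.png
top2.png
t 9.92 p [553.1  74.7 172.9] y [-0.043  0.999  0.009] F [-1.  11.3  8.9] w 13.2
r 105.69190891097035 a0 0.8153728080751035 bail 1.2453728080751034
```

```bash
python3 - <<'E'
import numpy as np
for a in [.85,.95,1.05,1.15,1.25,1.35,1.45,1.55,1.65,1.75,1.85]:
    print(a,((100*np.cos(a)+2.2-68)/150).round(3),(-(115+100*np.sin(a)-11-171)/150).round(3))
E
```

```text
0.85 0.001 -0.054
0.95 -0.051 -0.096
1.05 -0.107 -0.132
1.15 -0.166 -0.162
1.25 -0.228 -0.186
1.35 -0.293 -0.204
1.45 -0.358 -0.215
1.55 -0.425 -0.22
1.65 -0.491 -0.218
1.75 -0.557 -0.209
1.85 -0.622 -0.194
```

Call:
{"api": "servo_tool", "payload": {"deltas": [0,0,-0.054,0,0,0,0.05,0,-0.05,-0.096,0,0,0,0.05,0,-0.107,-0.132,0,0,0,0.05,0,-0.166,-0.162,0,0,0,0.05,0,-0.228,-0.186,0,0,0,0.05,0,-0.228,-0.186,0,0,0,0.05,0,-0.228,-0.186,0,0,0,0.05]}}

```text
clock: 10.5
position: [554.7, 36.6, 201.0]
orientation: [[-0.999, -0.043, 0.005], [-0.043, 0.999, 0.003], [-0.005, 0.003, -1.0]]
force: [-0.9, 4.5, 9.2]
grip_width: 12.9
finger_force: 30.0
```

```bash
python3 grip.py; python3 arc.py|head -2
```

```text
side 167 [[517.7, 38.1, 207.9], [542.6, 42.0, 213.6], [586.0, 48.5, 329.3]]
top 18 [[527.6, 2.2, 434.7], [539.5, 33.1, 625.8], [578.5, 67.3, 629.6]]
t 10.6 p [554.7  36.7 201. ] y [-0.043  0.999  0.002] F [0.1 5.1 9.7] w 12.9
r 110.49017256835859 a0 1.2532214468038005 bail 1.6832214468038005
```

Call:
{"api": "servo_tool", "payload": {"deltas": [0,-0.065,-0.018,0,0,0,0.05,0,-0.13,-0.029,0,0,0,0.05,0,-0.197,-0.034,0,0,0,0.05,0,-0.263,-0.032,0,0,0,0.05,0,-0.329,-0.023,0,0,0,0.05,0,-0.362,-0.017,0,0,0,0.05,0,-0.395,-0.008,0,0,0,0.05,0,-0.395,-0.008,0,0,0,0.05,0,-0.395,-0.008,0,0,0,0.05]}}

```text
clock: 11.35
position: [557.0, -20.8, 201.8]
orientation: [[-0.999, -0.043, 0.005], [-0.043, 0.999, 0.006], [-0.005, 0.005, -1.0]]
force: [1.3, 7.9, 11.9]
grip_width: 13.1
finger_force: 30.0
```

```bash
python3 grip.py; python3 arc.py|head -2;ls pics
```

```text
side 144 [[521.7, -20.1, 212.3], [544.5, -15.3, 217.2], [588.5, -10.9, 318.2]]
top 9 [[530.3, -67.4, 513.4], [553.0, -33.0, 628.8], [581.0, 23.3, 631.2]]
t 11.45 p [557.  -20.8 201.8] y [-0.043  0.999  0.005] F [ 1.2  7.4 12.3] w 13.3
r 108.2864106434895 a0 1.7844250968513338 bail 2.214425096851334
crop0.png
s1.png
s1055.png
s1140.png
s2.png
s986.png
side0.png
top0.png
top1.png
top2.png
```

The bail is at about 2.2 rad, on its stop. Releasing and rising.

Call:
{"api": "servo_tool", "payload": {"deltas": [0,0,0,0,0,0,0.35,0,0,0,0,0,0,0.35,0,0,0,0,0,0,0.35,0,0,0,0,0,0,0.35,0,0,-0.15,0,0,0,0.35,0,0,-0.35,0,0,0,0.35,0,0,-0.5,0,0,0,0.35,0,0,-0.5,0,0,0,0.35]}}

```text
clock: 12.12
position: [558.0, -23.9, 277.9]
orientation: [[-0.999, -0.044, 0.008], [-0.044, 0.999, -0.002], [-0.007, -0.002, -1.0]]
force: [-0.3, 0.6, 0.7]
grip_width: 32.9
finger_force: 0.0
```

Call:
{"api": "servo_tool", "payload": {"deltas": [0.05,-0.25,0,0,0,0,0.1,0.15,-0.5,0,0,0,0,0,0.25,-0.75,0,0,0,0,0,0.38,-1,0,0,0,0,0,0.38,-1,0,0,0,0,0,0.38,-1,0,0,0,0,0]}}

```text
clock: 12.62
position: [504.0, -177.3, 272.1]
orientation: [[-0.999, -0.039, -0.003], [-0.039, 0.999, 0.001], [0.002, 0.001, -1.0]]
force: [0.9, 0.6, -0.5]
grip_width: 1.0
finger_force: 0.0
```

```bash
python3 grip.py; python3 - <<'E'
from h import *
go((499.3,-197,85))
c=grab('top');P=cloud(c)
for A in(P,cloud(grab('side'))):
    K=A[(A[...,2]>132)&(A[...,2]<170)&(np.hypot(A[...,0]-554,A[...,1]-2)<26)]
    if len(K)>30:
        S=np.c_[2*K,np.ones(len(K))]; q=np.linalg.lstsq(S,(K**2).sum(1),rcond=None)[0]; print('knob',q[:3].round(1),np.sqrt(q[3]+(q[:3]**2).sum()).round(1))
E
ls pics
```

```text
side 183 [[523.4, -19.6, 211.7], [554.2, -15.4, 216.7], [586.2, -12.7, 220.5]]
top 202 [[525.6, -21.2, 213.1], [556.0, -17.1, 217.7], [587.9, -13.0, 220.5]]
t 12.72 p [ 505.2 -174.9  272.6] y [-0.043  0.999  0.002] F [-0.2  0.3 -0.7] w 0.4
(499.3, -197, 85) [ 0.044 -0.147  1.25 ]
knob [554.3   2.8 149.9] 23.2
knob [554.5   2.6 151.2] 22.6
crop0.png
s1.png
s1055.png
s1140.png
s1266.png
s2.png
s986.png
side0.png
top0.png
top1.png
top2.png
```

After release the grip stays at y ≈ −19 and the knob sits about 2 mm lower than before, so the lid is clamped. On to the keys.

Call:
{"api": "servo_tool", "payload": {"deltas": [0.04,-0.14,0.25,0,0,0,0,0.04,-0.14,0.5,0,0,0,0,0.04,-0.14,0.75,0,0,0,0,0.04,-0.14,0.98,0,0,0,0,0.04,-0.14,0.98,0,0,0,0,0.04,-0.14,0.98,0,0,0,0,0.04,-0.14,0.98,0,0,0,0]}}

```text
clock: 13.4
position: [502.2, -196.4, 128.1]
orientation: [[-0.999, -0.046, 0.003], [-0.046, 0.999, -0.001], [-0.003, -0.001, -1.0]]
force: [0.5, 0.3, 0.6]
grip_width: 0.3
finger_force: 0.0
```

```bash
python3 grip.py|head -1; python3 - <<'E'
from h import *
go((499.3,-197,70),(499.3,-197,60.5))
E
```

```text
side 182 [[523.4, -19.3, 211.6], [554.5, -15.6, 216.7], [586.0, -12.7, 220.4]]
t 13.5 p [ 502.6 -197.1  129. ] y [-0.045  0.999 -0.003] F [0.3 0.3 0.4] w 0.4
(499.3, -197, 70) [0.024 0.003 0.393]
(499.3, -197, 60.5) [0.024 0.003 0.457]
```

View pics/s1266.png

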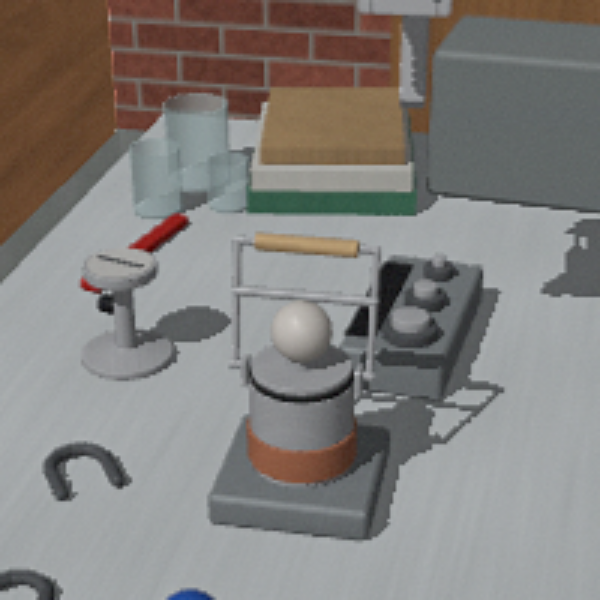

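The crop shows the bail standing closed over the knob with the lid clamped. Pressing the large key in stages.

Call:
{"api": "servo_tool", "payload": {"deltas": [0.024,0.003,0.2,0,0,0,0,0.024,0.003,0.37,0,0,0,0,0.024,0.003,0.37,0,0,0,0,0.024,0.003,0.37,0,0,0,0,0.024,0.003,0.4,0,0,0,0,0.024,0.003,0.43,0,0,0,0,0.024,0.003,0.45,0,0,0,0,0.024,0.003,0.45,0,0,0,0]}}

```text
clock: 14.17
position: [499.1, -197.5, 61.2]
orientation: [[-0.999, -0.044, 0.005], [-0.044, 0.999, -0.003], [-0.005, -0.003, -1.0]]
force: [0.2, -0.1, 7.7]
grip_width: 0.6
finger_force: 3.4
```

Call:
{"api": "servo_tool", "payload": {"deltas": [0,0,0.01,0,0,0,0,0,0,0.015,0,0,0,0,0,0,0.015,0,0,0,0]}}

```text
clock: 14.42
position: [499.2, -197.5, 60.9]
orientation: [[-0.999, -0.044, 0.006], [-0.044, 0.999, -0.003], [-0.006, -0.003, -1.0]]
force: [-3.3, 1.2, 19.8]
grip_width: 0.6
finger_force: 10.2
```

The key bottomed at z ≈ 61 with 20 N on the tool. Up and across to the medium key.

Call:
{"api": "servo_tool", "payload": {"deltas": [0,0,-0.1,0,0,0,0,0,0,-0.2,0,0,0,0,0.018,-0.2,-0.2,0,0,0,0,0.037,-0.431,-0.2,0,0,0,0,0.037,-0.431,-0.2,0,0,0,0,0.037,-0.431,-0.2,0,0,0,0,0.037,-0.431,-0.2,0,0,0,0]}}

```text
clock: 15.0
position: [493.8, -260.6, 86.6]
orientation: [[-0.999, -0.043, -0.0], [-0.043, 0.999, 0.001], [0.0, 0.001, -1.0]]
force: [-0.1, 0.3, -0.1]
grip_width: 0.3
finger_force: 0.0
```

```bash
python3 - <<'E'
from h import *
go((496.7,-262,70),(496.7,-262,60.5))
E
```

```text
t 15.0 p [ 493.8 -260.6   86.6] y [-0.043  0.999  0.001] F [-0.1  0.3 -0.1] w 0.3
(496.7, -262, 70) [-0.019 -0.01   0.111]
(496.7, -262, 60.5) [-0.019 -0.01   0.174]
```

Call:
{"api": "servo_tool", "payload": {"deltas": [-0.015,-0.01,0.05,0,0,0,0,-0.015,-0.01,0.1,0,0,0,0,-0.015,-0.01,0.13,0,0,0,0,-0.015,-0.01,0.16,0,0,0,0,-0.015,-0.01,0.18,0,0,0,0,-0.015,-0.01,0.185,0,0,0,0,-0.015,-0.01,0.185,0,0,0,0]}}

```text
clock: 15.58
position: [496.2, -261.4, 61.0]
orientation: [[-0.999, -0.044, -0.0], [-0.044, 0.999, 0.001], [-0.0, 0.001, -1.0]]
force: [-3.3, 4.1, 16.2]
grip_width: 0.4
finger_force: 8.4
```

Bottomed. On to the small key.

Call:
{"api": "servo_tool", "payload": {"deltas": [0,0,-0.1,0,0,0,0,0,0,-0.2,0,0,0,0,0.018,-0.2,-0.2,0,0,0,0,0.034,-0.436,-0.2,0,0,0,0,0.034,-0.436,-0.2,0,0,0,0,0.034,-0.436,-0.2,0,0,0,0,0.034,-0.436,-0.2,0,0,0,0]}}

```text
clock: 16.17
position: [493.6, -327.2, 88.1]
orientation: [[-0.999, -0.043, -0.001], [-0.043, 0.999, 0.002], [0.001, 0.002, -1.0]]
force: [0.2, -0.4, -0.6]
grip_width: 0.2
finger_force: 0.0
```

```bash
python3 - <<'E'
from h import *
go((494,-327,70),(494,-327,60.5))
E
```

```text
t 16.17 p [ 493.6 -327.2   88.1] y [-0.043  0.999  0.002] F [ 0.2 -0.4 -0.6] w 0.2
(494, -327, 70) [-0.003  0.001  0.121]
(494, -327, 60.5) [-0.003  0.001  0.184]
```

Call:
{"api": "servo_tool", "payload": {"deltas": [0,0,0.06,0,0,0,0,0,0,0.11,0,0,0,0,0,0,0.14,0,0,0,0,0,0,0.17,0,0,0,0,0,0,0.19,0,0,0,0,0,0,0.195,0,0,0,0,0,0,0.195,0,0,0,0]}}

```text
clock: 16.75
position: [493.6, -326.5, 61.1]
orientation: [[-0.999, -0.044, -0.001], [-0.044, 0.999, 0.002], [0.001, 0.002, -1.0]]
force: [-3.5, 3.8, 12.4]
grip_width: 0.5
finger_force: 6.0
```

Bottomed at z ≈ 61 as well. Now retreating straight up.

Call:
{"api": "servo_tool", "payload": {"deltas": [0,0,-0.1,0,0,0,0,0,0,-0.3,0,0,0,0,0,0,-0.5,0,0,0,0,0,0,-0.8,0,0,0,0,0,0,-0.8,0,0,0,0,0,0,-0.8,0,0,0,0,0,0,-0.8,0,0,0,0]}}

```text
clock: 17.33
position: [494.0, -327.7, 179.1]
orientation: [[-0.999, -0.044, -0.0], [-0.044, 0.999, 0.0], [0.0, 0.0, -1.0]]
force: [-0.2, 0.4, -0.2]
grip_width: 0.4
finger_force: 0.0
```

```bash
python3 grip.py; python3 - <<'E'
from h import *
go()
P=cloud(grab('top'))
for x,y in((499.3,-197),(496.5,-261.7),(494,-326.8)):
    X=P[(np.hypot(P[...,0]-x,P[...,1]-y)<6)]; print('key z',len(X),np.nanmedian(X[:,2]) if len(X) else '')
E
```

```text
side 182 [[523.6, -19.7, 211.8], [554.0, -15.5, 216.6], [586.3, -12.6, 220.0]]
top 200 [[525.5, -20.7, 213.6], [556.4, -17.0, 218.0], [587.6, -12.9, 221.0]]
t 17.43 p [ 493.3 -327.1  177.6] y [-0.044  0.999  0.003] F [ 0.2 -0.1  0.9] w 0.5
key z 23 67.62084240914372
key z 141 587.7898169594928
key z 79 606.6268884072131
```

```bash
python3 -c "
from h import *
print(ctrl.hand_in())"
```

```text
the job is handed in; nothing more can be done
None
```

The lid is on and clamped under the closed bail, the large, medium and small keys were each pressed to the bottom in that order, and the job was handed in at about 17.5 s; no verdict was returned, and only the large key was seen back up because the arm hid the other two.

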